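# Put the rolling pin away in its rest

## Robot

A 6-joint arm with a two-finger parallel gripper is mounted at the origin on a cart in front of the work surface, level with it; the furniture and walls round the work are solid. World frame = base frame: x ahead of the robot, y to its left, z up, the work surface at z = 0. Lengths are in m, angles in degrees, forces in N, time in s.
With the tool pointing down it reaches from about 0.4 to 0.925 m from the base axis. Payload 3.4 kg.
Tool frame: the origin (TCP) lies midway between the tips of the shut fingers; the grasp point (between the pads) lies 19 mm behind it (grasp_offset is the distance from the TCP to the grasp point, in m); x points along the fingers, y is the direction in which the jaws open and shut, and the axes are right-handed (so a half turn about x gives the same grasp; the last joint's range is limited). The gripper opens to 85 mm and grips with 20 to 120 N. Pads are 22 mm wide; open, the fingers measure 114 mm over their backs; the gripper's body (76 mm by 85 mm) begins 54 mm behind the grasp point. The pads swing forward as they close: fully open they stand 13 mm farther back than shut.
Start: joints at [-77.378, 17.578, 86.31, -0, 76.112, -4.211], TCP at [0.166, -0.55, 0.231] pointing down, gripper open.
Joint ranges: [-179.03, 179.03], [-60, 130.46], [8.19, 133.38], [-81.62, 261.62], [5.75, 156.47], [-153.77, 153.77]. Speed limits (degrees/s): [147.25, 147.25, 180, 180, 180, 180].

## Interface

Orientations are given as [roll, pitch, yaw] about the fixed x, y, z axes, in that order (R = Rz(yaw) Ry(pitch) Rx(roll)).
In Python, from rig import * gives the robot as it stands.
- The arm moves only by the tool drive_tool, never from a script. Its arguments are lists of equal length, an entry for each row: "linear": the shift along the tool's x, y, z in mm, a list of three; "delta_rot": the turn, a rotation vector about the tool's x, y, z in rad, a list of three; "grip": the opening, from 0 (shut) to 1 (fully open). A call has 1 to 5 rows; each row is the pose to reach, as a shift and turn from the pose commanded when the call began, along the tool's axes at that moment; what a row does not reach only later rows make up. A row lasts 1/8 s, in which the tool goes at most 62.5 mm and 10.7 degrees, less where a joint would pass 70% of its speed; a pose out of reach is approached as far as the arm can. A call with a gripper value outside its range is refused whole. The fingers move at their own pace and stop on an object; "newtons" is the grip in N (left out, the last holds). Time passes only in rows, so rows that repeat a pose let the fingers close. It gives the time, the measured TCP pose, the force and the opening at its end, in the units of the state.
- observe(): the state, without advancing time (a new reading comes with each control period).
- camera(name): name is "scene" or "side" or "wrist"; returns (picture, depth): 420x560x3 uint8, red, green, blue; 420x560 float32, m along the optical axis (not along the pixel's ray), 0 where there is no reading.
- camera_model(name): a dict with "vfov" (degrees; the focal length in pixels is half the picture's height over the tangent of half this angle, whatever the lens; pixels are square), "cx", "cy" (the principal point, pixels), "eye" and "attitude" of the camera in the world. Camera axes: x right, y up, looking along -z (the intrinsics and any distortion apply to the point x, -y, -z); pixel columns grow to the right and rows downward; lengths in m; the calibration is good to about 2 mm. A picture is of the moment at which its call begins: read the wrist's pose just before it. camera_model takes no time and is no camera call; for the wrist camera it gives the pose at the moment of the call.
- finish_job(): hands the job in, once; it reports no verdict.
The state is a dict: "clock": time; "joint_pos": joint angles; "dq": joint speeds; "effort": joint torques, N m; "eef_pos": TCP position; "tcp_rot": TCP orientation; "force": force on the tool from outside, world axes, zero at the start; "wrist_torque": the same for the moment, N m; "opening": opening from 0.0 (shut) to 1.0 (fully open).
Only numpy, scipy, OpenCV 4.12 (cv2) and the standard library are available. Lean on these libraries where they do the work, as an engineer would, in place of code of your own. Each camera call takes 0.05 s, during which the arm holds its last target.

## Task

Put the small steel rolling pin away in its wooden rest: lay it in the open part of the V-groove, short of the steel strap, then push it gently along the groove, under the strap, until its end meets the buffer of the stop hidden there. Press it lightly against the stop for a moment so that you feel it is fully home, without ramming it, then let go and back away. Leave the other things on the worktop where they are.

Things in the scene. Friction and masses are not known exactly. Their poses are not given: they have to be found in the camera images.
- pin: Rolling pin: a plain straight steel cylinder, 30 mm in diameter, 170 mm long, flat ends with slightly rounded edges, 0.45 to 0.75 kg. It starts lying on the worktop and can roll. Origin at its very centre (15 mm above the worktop as it lies); x axis along its length, either end may go first; y and z turn as it rolls.
- rest: Fixed wooden rest, 260 mm long (x -130 to +130), 68 wide (y), base 10 thick. Origin under its centre on the worktop; z up; +x is the way the pin is pushed. V-groove (90 degrees) over y = 0: bottom at z = 12, tops of its sides at z = 25 mm; open at x = -130. The sides are cut away to z = 10 from x = -66 to +6, room for fingers. The pin is home with its centre between x = +11 and +23.
- rest_bed (a point): Where to lay the pin: the point for its centre in the open part of the groove, 33 mm above the worktop, at x = -30 mm of the rest, amid the finger cut-out. Axes as the rest's. A pin laid here has its top at 48 mm, its far end 15 mm before the strap, its near end 15 mm inside the groove's open end. Sliding it takes about 2 to 7 N, differing from time to time.
- strap (a point): Steel strap that bridges the groove just before the stop; the pin passes under it. Point at the middle of its top, 58 mm above the worktop; axes as the rest's. 36 mm wide (x = +70 to +106 of the rest), underside at 55 mm, 50 mm free between its legs.
- stop: Stop: wooden block across the groove's end, up to z = 52 mm, with a screw-in black buffer, 22 mm wide, facing the pin. Origin and axes as the rest's. The buffer face, hidden under the strap, is set anew each time, unmeasured, between x = +96 and +108 mm, and is rigid: feel for it. A light press is 4 to 12 N on it, beyond the force that slides the pin, for half a second; over 20 N is ramming.
- pepper_mill: Bystander: a dark turned wooden pepper mill, 58 mm wide, 150 mm tall. Origin under its middle.
- spice_jar_a: Bystander: a glass spice jar with a dark cap and a blue label, 41 mm wide, 105 mm tall. Origin under its middle.
- spice_jar_b: Bystander: a glass spice jar with a dark cap and a dark label, 41 mm wide, 105 mm tall. Origin under its middle.
- salt_shaker: Bystander: a glass salt shaker, 44 mm wide, 90 mm tall. Origin under its middle.
- teaspoon: Bystander: a metal teaspoon lying flat, 130 mm long. Origin under its middle.

How it is judged:
By the outcome, as a careful person would: the job done as asked, in the order asked, and still so for the second after the job is handed in, with the robot touching nothing.
It also fails if it takes over 61 s, if anything falls off the work surface, if the arm or the gripper's body presses on something with over 40 N, if the wrist force passes 120 N, or if a joint passes its speed limit or range.

## Working session

There is one attempt and no reset: what is moved stays moved. The work goes in short steps, Python scripts to look and compute and a tool call to move; the robot and the scene stay as the last step left them, time stands still between calls to the robot, and variables do not carry over. Pictures are saved under pics/ and viewed, and the job is handed in when it is done.

Besides the shell and the picture viewer there is one more tool, called after "Emit:" as name(argument=value, ...) on one line, values as JSON. drive_tool: Moves the arm, as the interface text tells. Its arguments: {"type":"object","properties":{"linear":{"type":"array","items":{"type":"array","items":{"type":"number"}}},"delta_rot":{"type":"array","items":{"type":"array","items":{"type":"number"}}},"grip":{"type":"array","items":{"type":"number"}},"newtons":{"type":"number"}},"required":["linear","delta_rot","grip"]}

```bash
ls; mkdir -p pics; python3 - <<'E'
from rig import *
import cv2,numpy as np
print(observe())
for n in ("scene","side","wrist"):
    m=camera_model(n);print(n,m)
    p,d=camera(n);cv2.imwrite(f"pics/{n}0.png",p[...,::-1]);np.save(f"pics/{n}0.npy",d);print(d.min(),d.max(),(d==0).mean())
E
```

```text
pics
{'clock': 0.0, 'joint_pos': array([-7.73781182e+01,  1.76227162e+01,  8.63850245e+01, -1.71899554e-03,
        7.61119595e+01, -4.21193751e+00]), 'dq': array([-0.10055052,  0.07896341, -0.05337786, -0.00565445,  0.07626127,
       -0.07703927]), 'effort': array([ 7.77473524e-04, -4.57545590e+01, -2.51918614e+01, -6.88613045e-05,
        1.33260770e-02,  2.05979148e-06]), 'eef_pos': array([ 0.16632033, -0.54967037,  0.23036903]), 'tcp_rot': array([-93.41364122,  89.88028816, 103.42059245]), 'force': array([-0.33014434,  0.22269475, -0.13702016]), 'wrist_torque': array([ 0.03112404, -0.03583882, -0.04745623]), 'opening': 1.001356311115175}
scene {'vfov': 42.89439508984676, 'cx': 271.1421767250151, 'cy': 213.03178333943828, 'eye': array([0.17409166, 0.59524697, 0.86992646]), 'attitude': array([  40.31547202,   -0.32584196, -143.99128845])}
0.0 1.860312 0.0038435374149659862
side {'vfov': 49.18269079570111, 'cx': 278.19313972558473, 'cy': 212.85320972423827, 'eye': array([0.10545453, 0.71412775, 0.57618421]), 'attitude': array([ 5.86816397e+01, -9.89755836e-04, -1.44376158e+02])}
0.0 2.0188231 0.004064625850340136
wrist {'vfov': 63.66677613975216, 'cx': 270.068635872078, 'cy': 208.9361020072613, 'eye': array([ 0.23595015, -0.52949764,  0.37308815]), 'attitude': array([-16.54542967,   0.12563185, -73.14317865])}
0.0 1.6464515 0.003873299319727891
```

View pics/scene0.png

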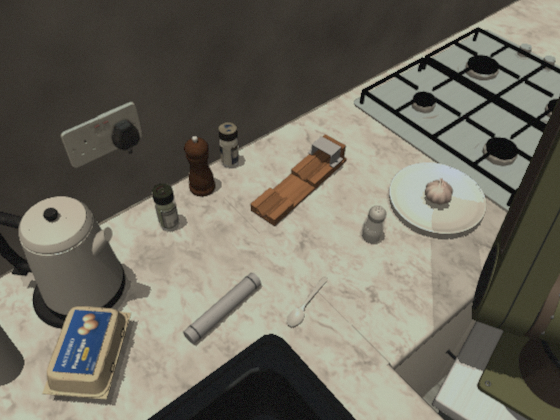

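View pics/side0.png

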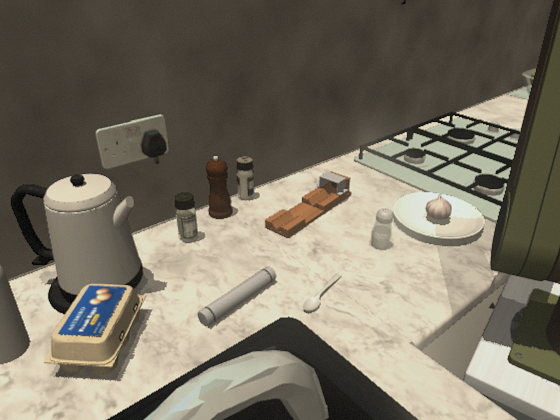

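View pics/wrist0.png

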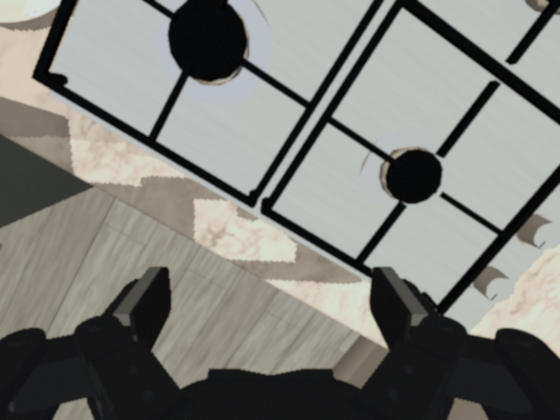

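The scene view shows the pin from about (190,333) to (256,282). The rest runs from about (268,208) to (338,150), with the strap at its far (upper right) end near (327,150). The mill and jars stand behind the rest, the salt shaker is at (374,224) and the teaspoon at (305,303).

```bash
cat > h.py <<'E'
import numpy as np, cv2
from scipy.spatial.transform import Rotation as R
def cam(m,shape=(420,560)):
    f=210/np.tan(np.radians(m['vfov']/2)); 
    return f,m['cx'],m['cy'],R.from_euler('xyz',m['attitude'],degrees=True).as_matrix(),np.array(m['eye'])
def cloud(m,d):
    f,cx,cy,A,e=cam(m); v,u=np.mgrid[:d.shape[0],:d.shape[1]]
    P=np.stack([(u-cx)/f*d,-(v-cy)/f*d,-d],-1)
    return P@A.T+e
def plane(m,uv,z):
    f,cx,cy,A,e=cam(m); uv=np.atleast_2d(uv).astype(float)
    r=np.stack([(uv[:,0]-cx)/f,-(uv[:,1]-cy)/f,-np.ones(len(uv))],-1)@A.T
    return e+r*((z-e[2])/r[:,2])[:,None]
def proj(m,P):
    f,cx,cy,A,e=cam(m); q=(np.atleast_2d(P)-e)@A
    return np.stack([cx+f*q[:,0]/-q[:,2],cy-f*q[:,1]/-q[:,2]],-1)
E
python3 - <<'E'
from rig import *
from h import *
for n in ("scene","side"):
    m=camera_model(n);d=np.load(f"pics/{n}0.npy");im=cv2.imread(f"pics/{n}0.png")
    P=cloud(m,d)
    # table check
    for uv in ([(300,260),(200,250),(250,350),(330,200)] if n=="scene" else [(330,250),(200,270),(250,330)]):
        print(n,uv,P[uv[1],uv[0]].round(4))
    # pin: mask by height in a box
    box=(slice(265,350),slice(180,270)) if n=="scene" else (slice(260,330),slice(195,285))
    Q=P[box];k=(Q[...,2]>.012)&(Q[...,2]<.04)&(d[box]>0)
    k=cv2.morphologyEx(k.astype(np.uint8),cv2.MORPH_OPEN,np.ones((3,3)))>0
    q=Q[k];print(len(q),'zmax',np.percentile(q[:,2],[50,98]))
    c=cv2.minAreaRect((q[:,:2]*1000).astype(np.float32));print('pin rect',c)
    t=q[q[:,2]>np.percentile(q[:,2],98)-.003];print('crest centre',t.mean(0),(t.max(0)))
    w=t[:,:2]-t[:,:2].mean(0);u,s,vt=np.linalg.svd(w,full_matrices=False);a=vt[0];print('dir',np.degrees(np.arctan2(a[1],a[0])),'ext',np.ptp(w@a), 'mid',t[:,:2].mean(0)+a*((w@a).max()+(w@a).min())/2)
    # rest by colour
    hsv=cv2.cvtColor(im,cv2.COLOR_BGR2HSV)
    k=cv2.inRange(hsv,(0,100,60),(18,255,255))>0
    box=np.zeros_like(k)
    if n=="scene": box[130:225,245:352]=1
    else: box[170:240,262:356]=1
    k&=box&(d>0)
    q=P[k];print('rest n',len(q),'z',np.percentile(q[:,2],[2,25,50,75,98]).round(4))
    q=q[(q[:,2]>.019)&(q[:,2]<.03)]
    print('rest rect',cv2.minAreaRect((q[:,:2]*1000).astype(np.float32)),cv2.boxPoints(cv2.minAreaRect((q[:,:2]*1000).astype(np.float32))))
    cv2.imwrite(f"pics/{n}_zoom.png",cv2.resize(im[130:350,180:400] ,None,fx=2.7,fy=2.7,interpolation=cv2.INTER_CUBIC))
E
```

```text
scene (300, 260) [0.4855 0.0609 0.0009]
scene (200, 250) [0.6613 0.1598 0.0015]
scene (250, 350) [0.4458 0.2754 0.0096]
scene (330, 200) [ 0.5221 -0.1101  0.0011]
1448 zmax [0.02659387 0.03127974]
pin rect ((534.0895385742188, 239.25189208984375), (170.51022338867188, 31.846237182617188), 82.4897232055664)
crest centre [0.53433046 0.24220036 0.02958268] [0.55113462 0.32344897 0.03342122]
dir 82.93645035444689 ext 0.1689108679769541 mid [0.53399068 0.23945821]
rest n 2505 z [0.0062 0.0109 0.0193 0.0228 0.0508]
rest rect ((600.0468139648438, -102.84684753417969), (249.2701873779297, 70.65869140625), 84.94615173339844) [[ 553.8754   -223.88518 ]
 [ 624.25946  -230.10963 ]
 [ 646.2182     18.191483]
 [ 575.83417    24.41594 ]]
side (330, 250) [0.4781 0.0046 0.0006]
side (200, 270) [0.6538 0.217  0.0024]
side (250, 330) [4.726e-01 2.841e-01 1.000e-04]
1348 zmax [0.02692966 0.03167462]
pin rect ((532.5690307617188, 239.37953186035156), (171.8704376220703, 29.956905364990234), 82.73697662353516)
crest centre [0.53411839 0.24508066 0.03020598] [0.5510329  0.32287069 0.03335506]
dir 83.26723666407933 ext 0.16922171438139036 mid [0.5333755  0.23878781]
rest n 1805 z [0.0045 0.0115 0.0181 0.0241 0.0273]
rest rect ((599.1468505859375, -101.6483154296875), (244.62339782714844, 68.5390396118164), 85.3150634765625) [[ 555.00183  -220.75235 ]
 [ 623.3119   -226.35037 ]
 [ 643.2919     17.455719]
 [ 574.9818     23.053741]]
```

View pics/scene_zoom.png

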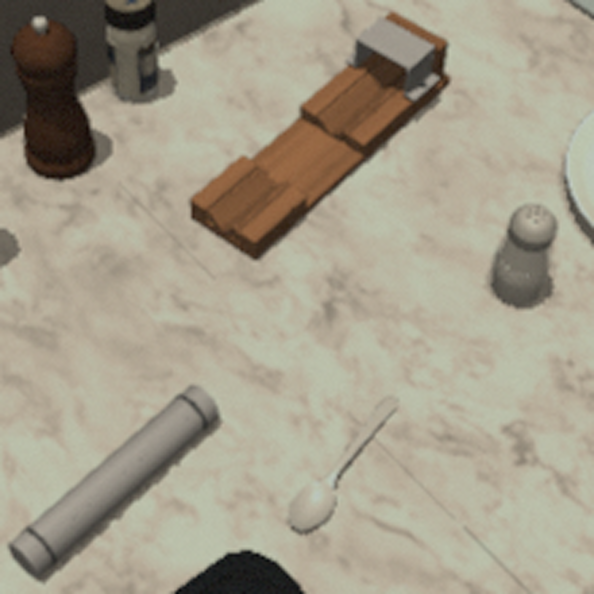

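```bash
python3 - <<'E'
from rig import *
from h import *
o=observe();T=R.from_euler('xyz',o['tcp_rot'],degrees=True).as_matrix();print("tool axes cols\n",T.round(3))
for n in ("scene","side"):
    m=camera_model(n);d=np.load(f"pics/{n}0.npy");P=cloud(m,d)
    k=((P[...,2]>.006)&(P[...,2]<.5)&(d>0)).astype(np.uint8)
    N,L,S,C=cv2.connectedComponentsWithStats(k)
    print(n)
    for i in range(1,N):
        if S[i,4]>60:
            q=P[L==i];print(C[i].round(),S[i,4],'x',np.percentile(q[:,0],[1,99]).round(3),'y',np.percentile(q[:,1],[1,99]).round(3),'zmax',q[:,2].max().round(3))
m=camera_model("scene")
print('spoon',plane(m,[(296,318),(326,280)],.004).round(3))
print('mill/jarA/jarB/salt base',plane(m,[(203,190),(168,226),(230,163),(373,239)],0).round(3))
# pixel checks of rest corners, top z=25
pts=plane(m,[(180+194/2.7,130+203/2.7),(180+258/2.7,130+244/2.7)],.025);print('open end corners',pts.round(4),pts.mean(0).round(4))
# strap top corners
s=plane(m,[(180+357/2.7,130+52/2.7),(180+388/2.7,130+16/2.7),(180+435/2.7,130+47/2.7),(180+404/2.7,130+84/2.7)],.058);print('strap',s.round(4),s.mean(0).round(4))
E
```

```text
tool axes cols
 [[-0.     0.29  -0.957]
 [ 0.002 -0.957 -0.29 ]
 [-1.    -0.002 -0.   ]]
scene
[159. 125.] 85419 x [0.57  0.908] y [-0.901  0.499] zmax 0.5
[491. 195.] 41227 x [0.003 0.611] y [-0.884  0.1  ] zmax 0.455
[301. 180.] 3233 x [0.558 0.639] y [-0.229  0.02 ] zmax 0.062
[374. 224.] 652 x [0.381 0.418] y [-0.083 -0.052] zmax 0.091
[222. 308.] 1500 x [0.512 0.554] y [0.158 0.324] zmax 0.033
[310. 298.] 120 x [0.416 0.425] y [0.088 0.16 ] zmax 0.013
[  9. 359.] 926 x [0.732 0.757] y [0.513 0.565] zmax 0.118
[257. 377.] 1790 x [0.247 0.501] y [0.227 0.457] zmax 0.014
side
[257. 131.] 134528 x [0.112 0.924] y [-1.446  0.526] zmax 0.5
[311. 204.] 2266 x [0.557 0.639] y [-0.23   0.021] zmax 0.062
[382. 228.] 682 x [0.38  0.418] y [-0.082 -0.053] zmax 0.091
[236. 296.] 1448 x [0.512 0.554] y [0.158 0.324] zmax 0.033
[323. 289.] 126 x [0.414 0.431] y [0.082 0.171] zmax 0.013
[539. 335.] 3335 x [0.035 0.102] y [-0.097  0.104] zmax 0.085
[253. 384.] 10874 x [0.198 0.511] y [0.233 0.624] zmax 0.358
spoon [[0.418 0.174 0.004]
 [0.418 0.072 0.004]]
mill/jarA/jarB/salt base [[ 0.765  0.03  -0.   ]
 [ 0.757  0.151  0.   ]
 [ 0.77  -0.071  0.   ]
 [ 0.394 -0.072  0.   ]]
open end corners [[0.637  0.0189 0.025 ]
 [0.5728 0.0231 0.025 ]] [0.6049 0.021  0.025 ]
strap [[ 0.611  -0.1687  0.058 ]
 [ 0.6142 -0.2213  0.058 ]
 [ 0.5625 -0.2119  0.058 ]
 [ 0.5599 -0.1597  0.058 ]] [ 0.5869 -0.1904  0.058 ]
```

```bash
python3 - <<'E'
from rig import *
from h import *
m=camera_model("side");d=np.load("pics/side0.npy");P=cloud(m,d)
k=(P[...,2]>.03)&(d>0)&(P[...,1]>.2)&(P[...,0]<.5)&(P[...,0]>.05)&(P[...,2]<.5);q=P[k]
for a in np.arange(.05,.5,.05):
    s=q[(q[:,0]>=a)&(q[:,0]<a+.05)]
    if len(s)>20: print(a.round(2),len(s),'y',np.percentile(s[:,1],[1,99]).round(3),'z',np.percentile(s[:,2],[1,99]).round(3))
E
```

```text
0.2 7656 y [0.51  0.622] z [0.258 0.356]
0.25 327 y [0.595 0.629] z [0.346 0.354]
```

Emit:
drive_tool(linear=[[0,-30,-45],[0,-62,-92],[0,-95,-141],[0,-128,-190],[0,-160,-237]], delta_rot=[[-0.1,0,0],[-0.2,0,0],[-0.32,0,0],[-0.45,0,0],[-0.57,0,0]], grip=[1,1,1,1,1])

```text
clock: 0.78
eef_pos: [0.3479, -0.3269, 0.2312]
tcp_rot: [-164.2, 90.0, 65.6]
force: [0.5, -0.6, -1.1]
opening: 0.999
```

```bash
cat > go.py <<'E'
from rig import *
from h import *
import sys
def delta(x,y,z,yaw):
    """tool delta mm/rad to TCP x,y,z pointing down with tool y at yaw deg (from measured pose)"""
    o=observe();T=R.from_euler('xyz',o['tcp_rot'],degrees=True).as_matrix()
    ty=np.array([np.cos(np.radians(yaw)),np.sin(np.radians(yaw)),0]);tx=np.array([0,0,-1.]);G=np.stack([tx,ty,np.cross(tx,ty)],1)
    rv=R.from_matrix(T.T@G).as_rotvec()
    l=T.T@(np.array([x,y,z])-o['eef_pos'])*1000
    print('t',round(o['clock'],3),'pos',o['eef_pos'].round(4),'yawY',round(float(np.degrees(np.arctan2(T[1,1],T[0,1]))),2),'open',round(float(o['opening']),3),'F',o['force'].round(2),'j',o['joint_pos'].round(1));print('linear',l.round(1),'rot',rv.round(4))
if __name__=="__main__": delta(*map(float,sys.argv[1:]))
E
python3 go.py 0.5335 0.239 0.2 -7
```

```text
t 0.775 pos [ 0.3479 -0.3269  0.2312] yawY -40.29 open 0.999 F [ 0.49 -0.6  -1.08] j [-48.3   9.8  97.4   0.   72.9  -8. ]
linear [  31.3 -224.3 -551.7] rot [-5.81e-01 -2.00e-04 -0.00e+00]
```

Emit:
drive_tool(linear=[[0,-20,-50],[0,-41,-100],[0,-63,-155],[0,-86,-210],[0,-105,-258]], delta_rot=[[-0.11,0,0],[-0.23,0,0],[-0.35,0,0],[-0.47,0,0],[-0.6,0,0]], grip=[1,1,1,1,1])

```text
clock: 1.4
eef_pos: [0.4348, -0.0621, 0.2313]
tcp_rot: [149.3, 90.0, 53.5]
force: [0.3, -0.8, -0.3]
opening: 0.999
```

```bash
python3 go.py 0.5335 0.239 0.2 -7;python3 - <<'E'
from rig import *
import cv2,numpy as np,pickle
m=camera_model("wrist");p,d=camera("wrist");cv2.imwrite("pics/w1.png",p[...,::-1]);pickle.dump((m,p,d),open("pics/w1.pkl","wb"));print(m)
E
```

```text
t 1.4 pos [ 0.4348 -0.0621  0.2313] yawY -5.86 open 0.999 F [ 0.34 -0.76 -0.27] j [-13.7   6.6 101.3   0.   72.1  -7.8]
linear [  31.3   67.4 -309.6] rot [ 0.0199 -0.0001 -0.0001]
{'vfov': 63.66677613975216, 'cx': 270.068635872078, 'cy': 208.9361020072613, 'eye': array([0.44238792, 0.00948484, 0.37389861]), 'attitude': array([-1.65292874e+01,  1.49067653e-03, -5.83722121e+00])}
```

View pics/w1.png

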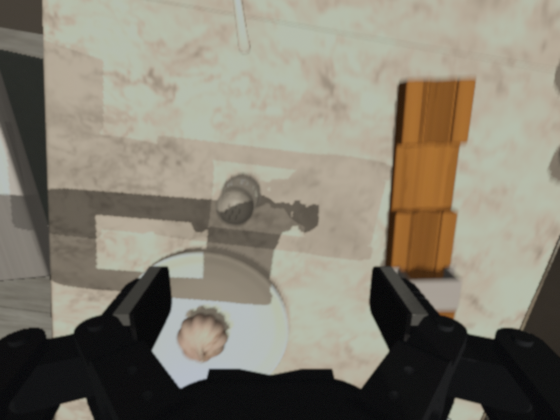

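The wrist view shows the rest from above. Its open end is at rows ~80, columns 404–475, the cut-out spans rows 143–210, and the strap is at about (435,295). The salt shaker is at (238,200), clear of everything.

```bash
python3 - <<'E'
from h import *
import pickle
m,p,d=pickle.load(open("pics/w1.pkl","rb"))
im=p[...,::-1]
cv2.imwrite("pics/w1z.png",cv2.resize(im[70:280,370:500],None,fx=2.8,fy=2.8,interpolation=cv2.INTER_CUBIC))
P=cloud(m,d)
for r in (85,100,120,135,160,190,220,240,255):
    print(r,[(c,*(P[r,c]*1000).round(0)) for c in range(395,482,8)][2:9:2])
# edges
hsv=cv2.cvtColor(im,cv2.COLOR_BGR2HSV);k=cv2.inRange(hsv,(0,110,50),(22,255,255));k[:, :380]=0
for r in list(range(84,140,8))+list(range(214,256,8)):
    c=np.where(k[r])[0];a=plane(m,[(c.min()-.5,r),(c.max()+.5,r)],.025);print(r,c.min(),c.max(),a[:,:2].round(4).tolist(),'w',np.linalg.norm(a[0]-a[1]).round(4))
E
```

```text
85 [(411, np.float64(581.0), np.float64(17.0), np.float64(23.0)), (427, np.float64(598.0), np.float64(16.0), np.float64(22.0)), (443, np.float64(616.0), np.float64(14.0), np.float64(16.0)), (459, np.float64(628.0), np.float64(13.0), np.float64(23.0))]
100 [(411, np.float64(581.0), np.float64(3.0), np.float64(25.0)), (427, np.float64(596.0), np.float64(2.0), np.float64(25.0)), (443, np.float64(616.0), np.float64(0.0), np.float64(17.0)), (459, np.float64(629.0), np.float64(-1.0), np.float64(23.0))]
120 [(411, np.float64(581.0), np.float64(-16.0), np.float64(25.0)), (427, np.float64(599.0), np.float64(-18.0), np.float64(21.0)), (443, np.float64(615.0), np.float64(-19.0), np.float64(20.0)), (459, np.float64(630.0), np.float64(-21.0), np.float64(23.0))]
135 [(411, np.float64(582.0), np.float64(-31.0), np.float64(24.0)), (427, np.float64(600.0), np.float64(-33.0), np.float64(18.0)), (443, np.float64(616.0), np.float64(-34.0), np.float64(20.0)), (459, np.float64(630.0), np.float64(-35.0), np.float64(25.0))]
160 [(411, np.float64(588.0), np.float64(-59.0), np.float64(9.0)), (427, np.float64(
[... 1273 characters left out ...]
73 [[0.5686, 0.0121], [0.6414, 0.0047]] w 0.0732
100 398 472 [[0.5677, 0.0048], [0.641, -0.0027]] w 0.0737
108 398 471 [[0.5677, -0.0028], [0.6405, -0.0102]] w 0.0731
116 397 470 [[0.5668, -0.0104], [0.64, -0.0179]] w 0.0736
124 401 468 [[0.5708, -0.0185], [0.6385, -0.0255]] w 0.0681
132 396 467 [[0.5658, -0.0259], [0.638, -0.0333]] w 0.0726
214 390 456 [[0.5597, -0.1123], [0.6317, -0.1197]] w 0.0724
222 389 455 [[0.5586, -0.1214], [0.6311, -0.1288]] w 0.0729
230 389 454 [[0.5585, -0.1307], [0.6305, -0.138]] w 0.0723
238 388 452 [[0.5574, -0.14], [0.6288, -0.1473]] w 0.0718
246 390 452 [[0.5596, -0.1498], [0.6293, -0.1569]] w 0.0701
254 387 450 [[0.5562, -0.1592], [0.6276, -0.1665]] w 0.0717
```

View pics/w1z.png

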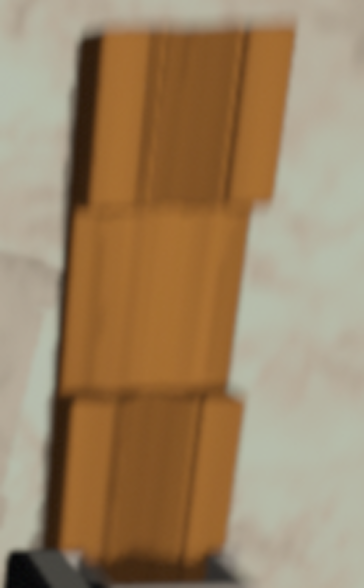

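```bash
python3 - <<'E'
from h import *
import pickle
m,p,d=pickle.load(open("pics/w1.pkl","rb"))
z=lambda u,v:(370+u/2.8-.32,70+v/2.8-.32)
A=plane(m,[z(153,33),z(243,33)],.025);B=plane(m,[z(110,540),z(184,540)],.025)
print(A.round(4),B.round(4),np.linalg.norm(A[0]-A[1]),np.linalg.norm(B[0]-B[1]))
a=A.mean(0);b=B.mean(0);t=(b-a)[:2];print(a,b,np.degrees(np.arctan2(t[1],t[0])))
# outer right edge minus 34mm
# top edges rest: open end row, cutout edges at z=25
q=plane(m,[z(190,30),z(185,203)],.025);print('open end, cut start',q.round(4),q[0]-q[1]); q2=plane(m,[z(155,395)],.025);print('cut end',q2.round(4))
E
```

```text
[[0.5934 0.0193 0.025 ]
 [0.6244 0.0161 0.025 ]] [[ 0.5814 -0.1723  0.025 ]
 [ 0.6111 -0.1753  0.025 ]] 0.03110402598643082 0.02983773402483118
[0.60890274 0.01772084 0.025     ] [ 0.59627327 -0.1737819   0.025     ] -93.77315370959205
open end, cut start [[ 0.6061  0.019   0.025 ]
 [ 0.6066 -0.0402  0.025 ]] [-0.00045626  0.05921997  0.        ]
cut end [[ 0.5978 -0.1125  0.025 ]]
```

Emit:
drive_tool(linear=[[0,13,-60],[0,26,-120],[0,40,-180],[10,53,-240],[25,62,-280]], delta_rot=[[0,0,0],[0.01,0,0],[0.01,0,0],[0.02,0,0],[0.02,0,0]], grip=[1,1,1,1,1])

```text
clock: 2.08
eef_pos: [0.5274, 0.2102, 0.2063]
tcp_rot: [123.2, 89.9, 26.0]
force: [0.3, 0.5, -0.5]
opening: 0.995
```

```bash
python3 go.py 0.5335 0.239 0.1 -7;python3 - <<'E'
from rig import *
import cv2,numpy as np,pickle
m=camera_model("wrist");p,d=camera("wrist");cv2.imwrite("pics/w2.png",p[...,::-1]);pickle.dump((m,p,d),open("pics/w2.pkl","wb"))
from h import *
P=cloud(m,d);k=((P[...,2]>.008)&(P[...,2]<.04)&(d>0)&(P[...,1]>.1)&(P[...,1]<.35)&(P[...,0]>.47)&(P[...,0]<.6)).astype(np.uint8)
k=cv2.morphologyEx(k,cv2.MORPH_OPEN,np.ones((3,3)));q=P[k>0];print(len(q),q.min(0),q.max(0),cv2.minAreaRect((q[:,:2]*1000).astype(np.float32)),np.percentile(q[:,2],98))
E
```

```text
t 2.075 pos [0.5274 0.2102 0.2063] yawY -7.2 open 0.995 F [ 0.26  0.49 -0.49] j [17.5 18.1 89.4  0.  72.4 24.7]
linear [106.3   2.3 -29.2] rot [-0.0036 -0.001  -0.0015]
5426 [0.47006301 0.15306134 0.00813444] [0.55975414 0.34867886 0.03203927] ((531.6142578125, 256.89349365234375), (82.62592315673828, 205.46229553222656), 12.794084548950195) 0.03053066289641984
```

View pics/w2.png

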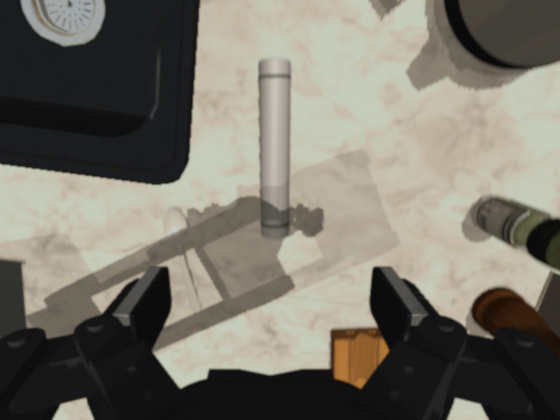

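The pin spans rows 58–238 at columns ~259–291. The sink rim is ~70 px to its left, so the open fingers clear it. The spoon tip is at (177,212), also clear.

```bash
python3 - <<'E'
from h import *
import pickle
m,p,d=pickle.load(open("pics/w2.pkl","rb"))
P=cloud(m,d)
k=np.zeros(d.shape,np.uint8);s=(slice(50,245),slice(245,305));k[s]=((P[s][...,2]>.008)&(d[s]>0));k=cv2.morphologyEx(k,cv2.MORPH_OPEN,np.ones((3,3)))
q=P[k>0];print(cv2.minAreaRect((q[:,:2]*1000).astype(np.float32)),q[:,2].max())
t=q[q[:,2]>.024];print('crest med x,y',np.median(t[:,:2],0),'y range',t[:,1].min(),t[:,1].max())
c=np.array([[np.median(t[abs(t[:,1]-y)<.005][:,0]),y] for y in np.arange(.17,.31,.01)]);f=np.polyfit(c[:,1],c[:,0],1);print('angle',90-np.degrees(np.arctan(f[0])),'x at mid',np.polyval(f,(t[:,1].min()+t[:,1].max())/2))
for x in (-.06,): print('sink side heights at x=pin-60mm..', P[148,190:215:4].round(3))
E
```

```text
((535.8095703125, 238.10675048828125), (169.6740264892578, 29.626327514648438), 83.468994140625) 0.03203927386368183
crest med x,y [0.53649367 0.24772242] y range 0.15340278832743892 0.32306586019685135
angle 83.2093118435624 x at mid 0.5357726794851021
sink side heights at x=pin-60mm.. [[ 0.451  0.254  0.002]
 [ 0.455  0.253  0.   ]
 [ 0.459  0.253 -0.   ]
 [ 0.463  0.252 -0.001]
 [ 0.467  0.252 -0.001]
 [ 0.471  0.251 -0.   ]
 [ 0.475  0.251 -0.   ]]
```

```bash
python3 go.py 0.535 0.2385 0.05 -6.8
```

```text
t 2.125 pos [0.5279 0.214  0.2038] yawY -7.15 open 1.003 F [ 1.7   3.58 -0.28] j [17.7 18.4 89.3  0.2 72.2 24.8]
linear [153.9   4.1 -24.6] rot [-0.0061 -0.0039  0.0008]
```

Emit:
drive_tool(linear=[[40,2,-10],[85,5,-20],[125,7,-27],[150,8,-28],[155,8,-28]], delta_rot=[[0,0,0],[0,0,0],[-0.006,0,0],[-0.006,0,0],[-0.006,0,0]], grip=[1,1,1,1,1])

```text
clock: 2.75
eef_pos: [0.5362, 0.2333, 0.0491]
tcp_rot: [-63.0, 89.7, -159.9]
force: [0.1, 0.0, -0.4]
opening: 0.999
```

```bash
python3 go.py 0.535 0.2385 0.004 -6.8
```

```text
t 2.75 pos [0.5362 0.2333 0.0491] yawY -6.96 open 0.999 F [ 0.14  0.03 -0.42] j [19.4 29.2 97.4 -0.  53.7 26.3]
linear [45.1 -1.6 -5.1] rot [-0.0027  0.0022  0.0044]
```

Emit:
drive_tool(linear=[[15,-1,-3],[32,-1,-5],[42,-1,-5],[44,-1,-5],[44,-1,-5]], delta_rot=[[0,0,0],[0,0,0],[0,0,0],[0,0,0],[0,0,0]], grip=[1,1,1,1,0.6], newtons=40)

```text
clock: 3.38
eef_pos: [0.5375, 0.2394, 0.0073]
tcp_rot: [101.3, 90.0, 4.4]
force: [-0.0, -0.3, -0.0]
opening: 0.816
```

```bash
python3 go.py 0.535 0.2385 0.004 -6.8
```

```text
t 3.375 pos [0.5375 0.2394 0.0073] yawY -6.93 open 0.816 F [-0.01 -0.29 -0.04] j [19.9 32.6 99.1 -0.  48.4 26.8]
linear [ 3.3 -2.4  1.2] rot [-0.0023 -0.     -0.0001]
```

Emit:
drive_tool(linear=[[2,-2,0],[2,-2,0],[2,-2,0],[2,-2,0],[2,-2,0]], delta_rot=[[0,0,0],[0,0,0],[0,0,0],[0,0,0],[0,0,0]], grip=[0.5,0.4,0.3,0.2,0.1], newtons=50)

```text
clock: 4.0
eef_pos: [0.5354, 0.2397, 0.0058]
tcp_rot: [130.7, 90.0, 33.8]
force: [-2.6, 0.3, 4.8]
opening: 0.332
```

Emit:
drive_tool(linear=[[0,0,0],[0,0,0]], delta_rot=[[0,0,0],[0,0,0]], grip=[0.05,0.05])

```text
clock: 4.25
eef_pos: [0.5354, 0.2397, 0.0058]
tcp_rot: [136.2, 90.0, 39.3]
force: [-1.9, -0.8, 5.2]
opening: 0.331
```

```bash
python3 go.py 0.601 -0.077 0.12 -4.5
```

```text
t 4.25 pos [0.5354 0.2397 0.0058] yawY -6.93 open 0.331 F [-1.9  -0.82  5.16] j [20.  32.6 99.4  0.  48.  26.9]
linear [-114.2  103.4  306.4] rot [-0.0425 -0.0001 -0.0001]
```

Emit:
drive_tool(linear=[[-15,0,0],[-45,0,0],[-80,0,0],[-110,0,0],[-125,0,0]], delta_rot=[[0,0,0],[0,0,0],[0,0,0],[0,0,0],[0,0,0]], grip=[0.05,0.05,0.05,0.05,0.05])

```text
clock: 4.88
eef_pos: [0.5358, 0.2398, 0.1318]
tcp_rot: [116.9, 89.9, 20.0]
force: [0.1, 0.3, -6.4]
opening: 0.327
```

```bash
python3 go.py 0.601 -0.077 0.12 -4.5; python3 - <<'E'
from rig import *
import cv2,numpy as np,pickle
m=camera_model("wrist");p,d=camera("wrist");cv2.imwrite("pics/w3.png",p[...,::-1])
E
```

```text
t 4.875 pos [0.5358 0.2398 0.1318] yawY -6.93 open 0.327 F [ 0.08  0.31 -6.37] j [20.  23.6 92.5  0.  63.8 26.9]
linear [ 11.8 102.9 306.6] rot [-0.0424 -0.0008 -0.0017]
```

View pics/w3.png

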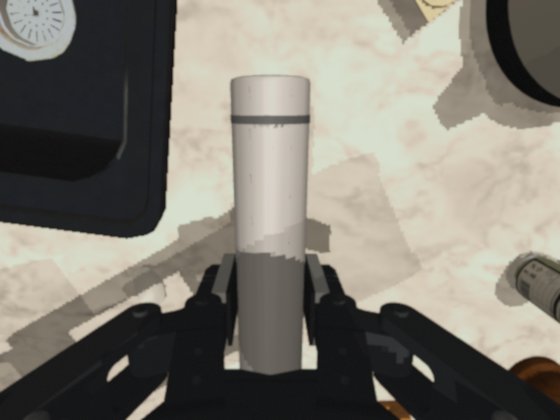

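The pin is held centred in the jaws, with its far end at rows 76–120. I'm carrying it to the rest.

Emit:
drive_tool(linear=[[0,8,25],[0,23,70],[0,41,122],[0,59,175],[0,76,225]], delta_rot=[[-0.01,0,0],[-0.02,0,0],[-0.03,0,0],[-0.042,0,0],[-0.042,0,0]], grip=[0.05,0.05,0.05,0.05,0.05])

```text
clock: 5.55
eef_pos: [0.5828, 0.0054, 0.1288]
tcp_rot: [-88.7, 89.8, 176.8]
force: [1.1, -0.3, -6.3]
opening: 0.33
```

Emit:
drive_tool(linear=[[0,13,42],[0,21,65],[0,26,80],[0,27,82],[0,27,82]], delta_rot=[[0,0,0],[0,0,0],[0,0,0],[0,0,0],[0,0,0]], grip=[0.05,0.05,0.05,0.05,0.05])

```text
clock: 6.18
eef_pos: [0.6037, -0.0755, 0.13]
tcp_rot: [-131.3, 89.9, 134.2]
force: [0.4, -0.3, -6.1]
opening: 0.329
```

```bash
python3 go.py 0.601 -0.077 0.06 -4.5; python3 - <<'E'
from rig import *
import cv2,numpy as np,pickle
for n in ("scene","wrist"):
    m=camera_model(n);p,d=camera(n);pickle.dump((m,p,d),open(f"pics/{n}4.pkl","wb"))
    cv2.imwrite(f"pics/{n}4.png",p[...,::-1] if n=="wrist" else cv2.resize(p[80:290,180:460,::-1],None,fx=2.5,fy=2.5))
E
```

```text
t 6.175 pos [ 0.6037 -0.0755  0.13  ] yawY -4.49 open 0.329 F [ 0.42 -0.27 -6.06] j [-11.1  25.3  89.8   0.   65.   -6.7]
linear [70.  -2.5  1.7] rot [ 0.0002 -0.0009  0.001 ]
```

View pics/scene4.png

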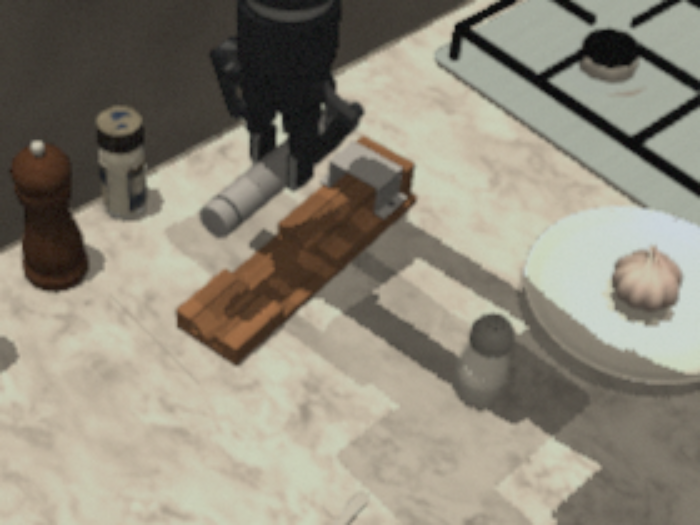

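View pics/wrist4.png

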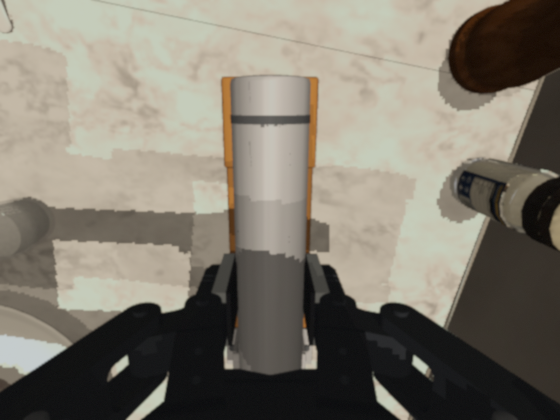

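```bash
python3 - <<'E'
from h import *
import pickle
m,p,d=pickle.load(open("pics/wrist4.pkl","rb"));P=cloud(m,d)
hsv=cv2.cvtColor(p[...,::-1].copy(),cv2.COLOR_BGR2HSV)
k=cv2.inRange(hsv,(5,120,80),(25,255,255))>0;k[:, :200]=0;k[:,340:]=0
for r in (85,95,110,130,150,175,200,225):
    c=np.where(k[r])[0]; zz=.025 if r<160 else .010
    a=plane(m,[(c.min()-.5,r),(c.max()+.5,r)],zz); 
    # pin crest: median x of the depth points near the top and edges by depth
    row=P[r,215:330];kk=row[:,2]>.06;e=np.where(kk)[0]+215
    print(r,c.min(),c.max(),'rest mid',a[:,:2].mean(0).round(4),'w',np.linalg.norm(a[0]-a[1]).round(4),'pin cols',e.min(),e.max(),'pin mid',row[kk][:,:2].mean(0).round(4),'top z',row[:,2].max().round(4))
c=P[70:340,262:280][P[70:340,262:280][...,2]>.06]
print(np.polyfit(c[:,1],c[:,2],1),c[:,1].min(),c[:,1].max())
o=np.where(k.any(1))[0];print('rest first row',o.min(),plane(m,[(270,o.min()-.5)],.025))
E
```

```text
85 222 317 rest mid [0.6101 0.0121] w 0.0662 pin cols 230 310 pin mid [0.61  0.004] top z 0.2728
95 223 316 rest mid [0.6096 0.0056] w 0.0653 pin cols 225 310 pin mid [0.6099 0.0008] top z 0.2728
110 223 316 rest mid [ 0.6088 -0.0044] w 0.0661 pin cols 231 309 pin mid [ 0.6094 -0.004 ] top z 0.1553
130 224 315 rest mid [ 0.6078 -0.0181] w 0.0657 pin cols 232 309 pin mid [ 0.609  -0.0107] top z 0.1547
150 225 314 rest mid [ 0.6067 -0.0322] w 0.0654 pin cols 233 308 pin mid [ 0.6085 -0.0177] top z 0.1556
175 228 311 rest mid [ 0.605  -0.0534] w 0.0661 pin cols 233 307 pin mid [ 0.6076 -0.0267] top z 0.1548
200 229 310 rest mid [ 0.6034 -0.0737] w 0.0659 pin cols 234 307 pin mid [ 0.6071 -0.0361] top z 0.1549
225 230 307 rest mid [ 0.6009 -0.0948] w 0.0641 pin cols 235 306 pin mid [ 0.6062 -0.0447] top z 0.2728
[0.01754725 0.15488318] -0.09604180340651339 0.0075886779157530206
rest first row 77 [[0.61090825 0.01753104 0.025     ]]
```

Emit:
drive_tool(linear=[[20,-0.8,1.5],[45,-0.8,1.5],[70,-0.8,1.5],[88,-0.8,1.5],[93,-0.8,1.5]], delta_rot=[[0,0,0],[0,0,0],[0,0,0],[0,0,0],[0,0,0]], grip=[0.05,0.05,0.05,0.05,0.05])

```text
clock: 6.9
eef_pos: [0.6021, -0.0769, 0.0362]
tcp_rot: [-101.5, 89.8, 164.1]
force: [0.2, 0.3, -4.9]
opening: 0.329
```

```bash
python3 go.py 0.603 -0.077 0.0238 -4.5; python3 - <<'E'
from rig import *
import cv2,numpy as np,pickle
for n in ("side",):
    m=camera_model(n);p,d=camera(n);pickle.dump((m,p,d),open(f"pics/{n}5.pkl","wb"))
    cv2.imwrite(f"pics/{n}5.png",cv2.resize(p[120:280,220:420,::-1],None,fx=3.5,fy=3.5))
E
```

```text
t 6.9 pos [ 0.6021 -0.0769  0.0362] yawY -4.45 open 0.329 F [ 0.19  0.31 -4.87] j [-11.3  31.5  95.2   0.   53.5  -6.8]
linear [12.4  0.9  0. ] rot [ 0.0009 -0.0006  0.0028]
```

View pics/side5.png

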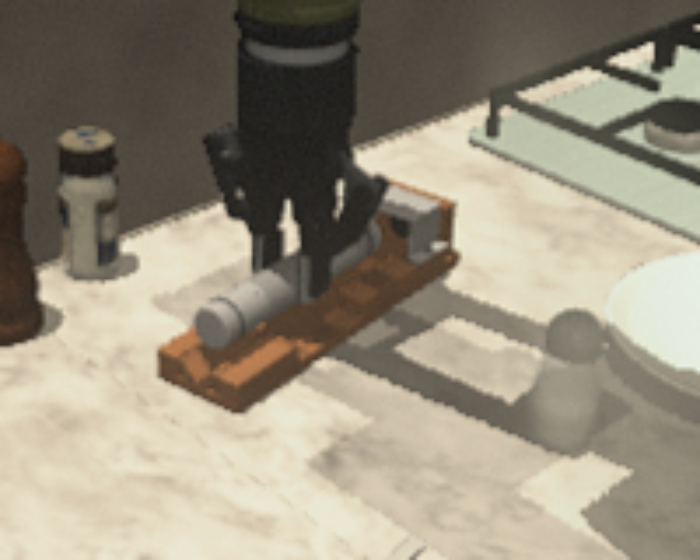

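The side view shows the pin just above the groove and lined up with it, its far end well short of the strap.

Emit:
drive_tool(linear=[[4,0,0],[8,0,0],[10,0,0],[10,0,0]], delta_rot=[[0,0,0],[0,0,0],[0,0,0],[0,0,0]], grip=[0.05,0.05,0.05,0.05])

```text
clock: 7.45
eef_pos: [0.6032, -0.0783, 0.0274]
tcp_rot: [111.7, 90.0, 17.2]
force: [-0.2, -0.2, -5.2]
opening: 0.331
```

Emit:
drive_tool(linear=[[1,0,0],[1,0,0]], delta_rot=[[0,0,0],[0,0,0]], grip=[0.05,0.05])

```text
clock: 7.7
eef_pos: [0.6032, -0.0783, 0.0263]
tcp_rot: [75.3, 90.0, -19.2]
force: [-0.9, -0.3, -7.2]
opening: 0.326
```

Emit:
drive_tool(linear=[[1,0,0],[1,0,0]], delta_rot=[[0,0,0],[0,0,0]], grip=[0.05,0.05])

```text
clock: 7.95
eef_pos: [0.6031, -0.0782, 0.0252]
tcp_rot: [-108.5, 90.0, 157.0]
force: [0.3, -0.5, -6.5]
opening: 0.33
```

Emit:
drive_tool(linear=[[1,0,0],[1,0,0]], delta_rot=[[0,0,0],[0,0,0]], grip=[0.05,0.05])

```text
clock: 8.2
eef_pos: [0.6031, -0.0782, 0.0246]
tcp_rot: [8.1, 90.0, -86.4]
force: [-0.8, 0.3, -2.9]
opening: 0.332
```

Contact is starting at z≈24.6 mm. I expected about 23.8.

Emit:
drive_tool(linear=[[0.6,0,0],[0.6,0,0]], delta_rot=[[0,0,0],[0,0,0]], grip=[0.05,0.05])

```text
clock: 8.45
eef_pos: [0.6031, -0.0782, 0.0245]
tcp_rot: [73.2, 90.0, -21.4]
force: [-4.0, 0.5, 5.0]
opening: 0.33
```

Emit:
drive_tool(linear=[[0,0,0],[0,0,0],[0,0,0],[0,0,0],[0,0,0]], delta_rot=[[0,0,0],[0,0,0],[0,0,0],[0,0,0],[0,0,0]], grip=[0.4,0.45,0.6,0.8,0.9])

```text
clock: 9.07
eef_pos: [0.6033, -0.0782, 0.0237]
tcp_rot: [91.7, 90.0, -2.8]
force: [0.1, -0.4, 0.0]
opening: 0.902
```

```bash
python3 go.py 0.603 -0.077 0.12 -4.5
```

```text
t 9.075 pos [ 0.6033 -0.0782  0.0237] yawY -4.53 open 0.902 F [ 0.14 -0.43  0.03] j [-11.4  32.4  95.7   0.   51.9  -6.8]
linear [-96.3  -0.4  -1.2] rot [-0.0005 -0.     -0.0001]
```

Emit:
drive_tool(linear=[[-20,0,0],[-50,0,0],[-80,0,-10],[-95,0,-60],[-95,0,-115]], delta_rot=[[0,0,0],[0,0,0],[0,0,0],[0,0,0],[0,0,0]], grip=[0.9,0.9,0.9,0.5,0])

```text
clock: 9.7
eef_pos: [0.6139, 0.0367, 0.1207]
tcp_rot: [93.1, 89.8, -1.5]
force: [-0.6, 0.1, -1.0]
opening: 0.489
```

```bash
cat > look.py <<'E'
from rig import *
import cv2,numpy as np,pickle,sys
t=sys.argv[1]
m=camera_model("wrist");p,d=camera("wrist");pickle.dump((m,p,d),open(f"pics/wrist{t}.pkl","wb"));cv2.imwrite(f"pics/wrist{t}.png",p[...,::-1])
m=camera_model("scene");p,d=camera("scene");pickle.dump((m,p,d),open(f"pics/scene{t}.pkl","wb"));cv2.imwrite(f"pics/scene{t}.png",cv2.resize(p[80:290,180:460,::-1],None,fx=2.5,fy=2.5))
m=camera_model("side");p,d=camera("side");pickle.dump((m,p,d),open(f"pics/side{t}.pkl","wb"));cv2.imwrite(f"pics/side{t}.png",cv2.resize(p[120:280,220:420,::-1],None,fx=3.5,fy=3.5))
E
python3 look.py 6;python3 go.py 0.6145 0.04 0.03 -4.5
```

```text
t 9.85 pos [0.6123 0.039  0.1189] yawY -4.29 open 0.217 F [0.12 0.11 0.28] j [-0.3 26.3 89.9  0.  63.8  4. ]
linear [88.9  2.1 -1.1] rot [ 0.0037 -0.0004 -0.0005]
```

View pics/scene6.png

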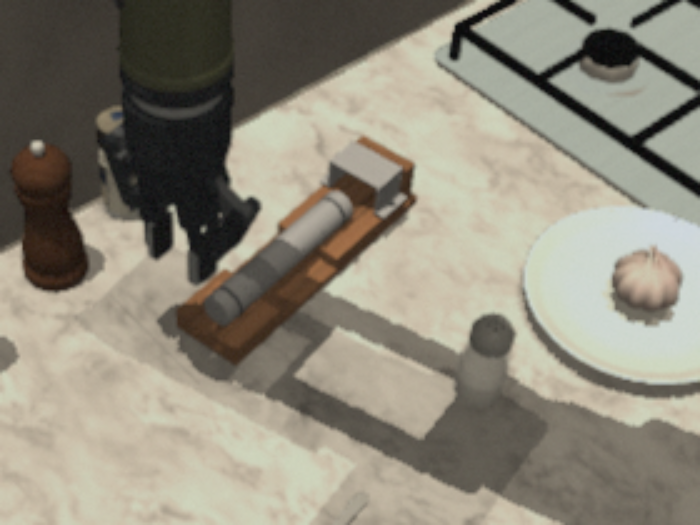

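View pics/side6.png

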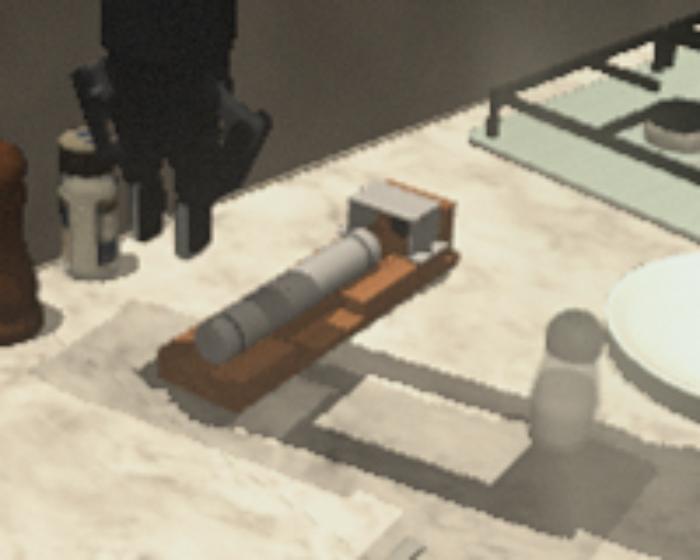

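The pin lies in the groove with its front end short of the strap and its rear end (scene zoom ~(220,305)) inside the open end.

```bash
python3 - <<'E'
from h import *
import pickle
for n in("scene","side"):
    m,p,d=pickle.load(open(f"pics/{n}6.pkl","rb"));P=cloud(m,d)
    k=((P[...,2]>.030)&(P[...,2]<.054)&(d>0)&(P[...,0]>.55)&(P[...,0]<.66)&(P[...,1]<.05)&(P[...,1]>-.155)).astype(np.uint8)
    k=cv2.morphologyEx(k,cv2.MORPH_OPEN,np.ones((3,3)));q=P[k>0]
    print(n,len(q),'zmax',np.percentile(q[:,2],98).round(4),'y',np.percentile(q[:,1],[.5,1,99,99.5]).round(4),cv2.minAreaRect((q[:,:2]*1000).astype(np.float32)))
E
```

```text
scene 877 zmax 0.0501 y [-0.1537 -0.1527  0.007   0.0077] ((599.4320068359375, -73.26642608642578), (164.71749877929688, 29.239160537719727), 84.72078704833984)
side 641 zmax 0.05 y [-0.1533 -0.1514  0.0063  0.0065] ((600.5066528320312, -72.915283203125), (163.74488830566406, 29.872840881347656), 85.71005249023438)
```

Emit:
drive_tool(linear=[[15,0,-3],[40,0,-3],[65,0,-3],[85,0,-3],[89.7,0,-3]], delta_rot=[[0,0,0],[0,0,0],[0,0,0],[0,0,0],[0,0,0]], grip=[0,0,0,0,0], newtons=60)

```text
clock: 10.48
eef_pos: [0.6105, 0.038, 0.0263]
tcp_rot: [-82.8, 89.7, -177.4]
force: [0.8, 0.2, 1.3]
opening: -0.0
```

Emit:
drive_tool(linear=[[0,0,0],[0,0,0],[0,0,0]], delta_rot=[[0,0,0],[0,0,0],[0,0,0]], grip=[0,0,0])

```text
clock: 10.85
eef_pos: [0.6132, 0.0393, 0.0299]
tcp_rot: [95.0, 89.9, 0.4]
force: [-0.5, 0.6, 0.7]
opening: -0.002
```

```bash
python3 go.py 0.6108 0.0205 0.029 -4.5;  python3 look.py 7
```

```text
t 10.85 pos [0.6132 0.0393 0.0299] yawY -4.54 open -0.002 F [-0.51  0.63  0.68] j [-0.3 32.3 94.7  0.  52.9  4.3]
linear [ 0.9 -0.9 19. ] rot [-0.0007 -0.0002 -0.0018]
```

View pics/side7.png

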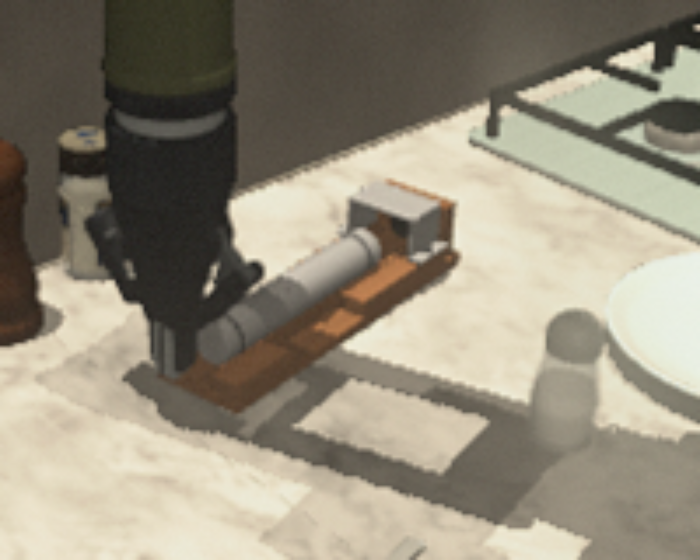

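View pics/scene7.png

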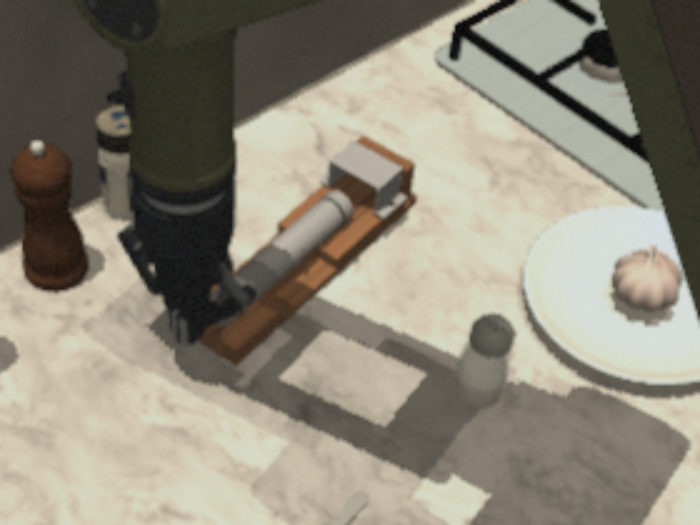

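The shut fingers stand just behind the pin's rear end, on its axis. I'm advancing to contact.

Emit:
drive_tool(linear=[[0,-0.5,4],[0,-0.9,8],[0,-0.9,12],[0,-0.9,14],[0,-0.9,15]], delta_rot=[[0,0,0],[0,0,0],[0,0,0],[0,0,0],[0,0,0]], grip=[0,0,0,0,0])

```text
clock: 11.62
eef_pos: [0.6104, 0.0243, 0.029]
tcp_rot: [-101.3, 90.0, 164.1]
force: [0.3, -0.9, 0.4]
opening: 0.001
```

Emit:
drive_tool(linear=[[0,0,1],[0,0,2],[0,0,3],[0,0,4]], delta_rot=[[0,0,0],[0,0,0],[0,0,0],[0,0,0]], grip=[0,0,0,0])

```text
clock: 12.12
eef_pos: [0.6101, 0.0206, 0.029]
tcp_rot: [172.0, 90.0, 77.5]
force: [0.4, -0.3, 0.8]
opening: 0.002
```

Emit:
drive_tool(linear=[[0,0,1],[0,0,2],[0,0,3],[0,0,4]], delta_rot=[[0,0,0],[0,0,0],[0,0,0],[0,0,0]], grip=[0,0,0,0])

```text
clock: 12.62
eef_pos: [0.6098, 0.0165, 0.029]
tcp_rot: [93.9, 90.0, -0.6]
force: [0.2, 0.8, -1.0]
opening: -0.002
```

Emit:
drive_tool(linear=[[0,0,1],[0,0,2],[0,0,3],[0,0,4]], delta_rot=[[0,0,0],[0,0,0],[0,0,0],[0,0,0]], grip=[0,0,0,0])

```text
clock: 13.12
eef_pos: [0.6096, 0.0131, 0.029]
tcp_rot: [173.2, 90.0, 78.7]
force: [0.7, 4.6, -0.4]
opening: 0.002
```

Emit:
drive_tool(linear=[[0,0,1],[0,0,2],[0,0,3],[0,0,4]], delta_rot=[[0,0,0],[0,0,0],[0,0,0],[0,0,0]], grip=[0,0,0,0])

```text
clock: 13.62
eef_pos: [0.6092, 0.0085, 0.029]
tcp_rot: [172.5, 90.0, 77.9]
force: [1.4, 5.3, -0.3]
opening: -0.0
```

Contact came at TCP y≈0.0145, and the pin is sliding at about 5 N. The stop should come between TCP y≈−0.022 and −0.044, so I'm continuing to well short of that.

Emit:
drive_tool(linear=[[0,0,1.5],[0,0,3],[0,0,4.5],[0,0,6],[0,0,7.5]], delta_rot=[[0,0,0],[0,0,0],[0,0,0],[0,0,0],[0,0,0]], grip=[0,0,0,0,0])

```text
clock: 14.25
eef_pos: [0.6086, 0.001, 0.029]
tcp_rot: [-178.2, 90.0, 87.2]
force: [-0.4, 5.1, -0.1]
opening: -0.004
```

Emit:
drive_tool(linear=[[0,0,1.5],[0,0,3],[0,0,4.5],[0,0,6],[0,0,7.5]], delta_rot=[[0,0,0],[0,0,0],[0,0,0],[0,0,0],[0,0,0]], grip=[0,0,0,0,0])

```text
clock: 14.88
eef_pos: [0.6079, -0.0065, 0.029]
tcp_rot: [-116.8, 90.0, 148.7]
force: [0.6, 4.9, 0.8]
opening: 0.003
```

Emit:
drive_tool(linear=[[0,0,1],[0,0,2],[0,0,3],[0,0,4],[0,0,5]], delta_rot=[[0,0,0],[0,0,0],[0,0,0],[0,0,0],[0,0,0]], grip=[0,0,0,0,0])

```text
clock: 15.5
eef_pos: [0.6076, -0.0114, 0.029]
tcp_rot: [-130.2, 90.0, 135.3]
force: [-0.5, 4.7, -0.2]
opening: 0.0
```

```bash
python3 go.py 0.6078 -0.018 0.029 -4.5;  python3 look.py 8
```

```text
t 15.5 pos [ 0.6076 -0.0114  0.029 ] yawY -4.53 open 0.0 F [-0.49  4.7  -0.21] j [-5.1 32.  95.6  0.  52.5 -0.5]
linear [0.  0.7 6.6] rot [-0.0005 -0.0001  0.0001]
```

View pics/side8.png

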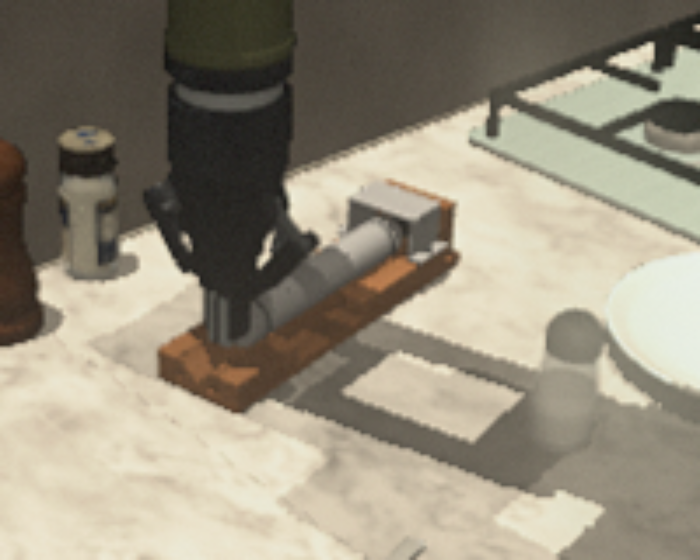

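The front end has gone in under the strap, centred.

Emit:
drive_tool(linear=[[0,0,1],[0,0,2],[0,0,3],[0,0,4],[0,0,5]], delta_rot=[[0,0,0],[0,0,0],[0,0,0],[0,0,0],[0,0,0]], grip=[0,0,0,0,0])

```text
clock: 16.27
eef_pos: [0.6072, -0.0163, 0.029]
tcp_rot: [-142.0, 90.0, 123.4]
force: [-0.0, 4.8, -0.1]
opening: 0.001
```

Emit:
drive_tool(linear=[[0,0,0.5],[0,0,1],[0,0,1.5]], delta_rot=[[0,0,0],[0,0,0],[0,0,0]], grip=[0,0,0])

```text
clock: 16.65
eef_pos: [0.6071, -0.0178, 0.029]
tcp_rot: [-152.1, 90.0, 113.4]
force: [0.1, 5.0, 0.0]
opening: 0.002
```

Emit:
drive_tool(linear=[[0,0,0.35],[0,0,0.7],[0,0,1]], delta_rot=[[0,0,0],[0,0,0],[0,0,0]], grip=[0,0,0])

```text
clock: 17.02
eef_pos: [0.607, -0.0188, 0.029]
tcp_rot: [-117.3, 90.0, 148.2]
force: [0.3, 4.7, -0.4]
opening: 0.001
```

Emit:
drive_tool(linear=[[0,0,0.35],[0,0,0.7],[0,0,1]], delta_rot=[[0,0,0],[0,0,0],[0,0,0]], grip=[0,0,0])

```text
clock: 17.4
eef_pos: [0.6069, -0.0198, 0.029]
tcp_rot: [-112.4, 90.0, 153.1]
force: [-0.0, 4.9, -0.3]
opening: -0.003
```

Emit:
drive_tool(linear=[[0,0,0.35],[0,0,0.7],[0,0,1]], delta_rot=[[0,0,0],[0,0,0],[0,0,0]], grip=[0,0,0])

```text
clock: 17.77
eef_pos: [0.6068, -0.0208, 0.029]
tcp_rot: [-76.0, 90.0, -170.6]
force: [-1.0, 5.1, 0.9]
opening: 0.002
```

Emit:
drive_tool(linear=[[0,0,0.35],[0,0,0.7],[0,0,1]], delta_rot=[[0,0,0],[0,0,0],[0,0,0]], grip=[0,0,0])

```text
clock: 18.15
eef_pos: [0.6067, -0.0219, 0.029]
tcp_rot: [-56.3, 90.0, -150.9]
force: [1.3, 5.0, 0.4]
opening: 0.003
```

Emit:
drive_tool(linear=[[0,0,0.35],[0,0,0.7],[0,0,1]], delta_rot=[[0,0,0],[0,0,0],[0,0,0]], grip=[0,0,0])

```text
clock: 18.52
eef_pos: [0.6067, -0.0228, 0.029]
tcp_rot: [-95.4, 90.0, 170.1]
force: [0.6, 5.2, 0.0]
opening: -0.002
```

Emit:
drive_tool(linear=[[0,0,0.35],[0,0,0.7],[0,0,1]], delta_rot=[[0,0,0],[0,0,0],[0,0,0]], grip=[0,0,0])

```text
clock: 18.9
eef_pos: [0.6066, -0.0238, 0.029]
tcp_rot: [-84.1, 90.0, -178.7]
force: [0.5, 4.9, 0.4]
opening: -0.002
```

Emit:
drive_tool(linear=[[0,0,0.35],[0,0,0.7],[0,0,1]], delta_rot=[[0,0,0],[0,0,0],[0,0,0]], grip=[0,0,0])

```text
clock: 19.27
eef_pos: [0.6065, -0.0248, 0.029]
tcp_rot: [-79.1, 90.0, -173.7]
force: [-0.4, 5.3, 0.3]
opening: -0.001
```

Emit:
drive_tool(linear=[[0,0,0.35],[0,0,0.7],[0,0,1]], delta_rot=[[0,0,0],[0,0,0],[0,0,0]], grip=[0,0,0])

```text
clock: 19.65
eef_pos: [0.6064, -0.0258, 0.029]
tcp_rot: [-105.4, 90.0, 160.0]
force: [-0.2, 5.2, 0.1]
opening: -0.001
```

Emit:
drive_tool(linear=[[0,0,0.35],[0,0,0.7],[0,0,1]], delta_rot=[[0,0,0],[0,0,0],[0,0,0]], grip=[0,0,0])

```text
clock: 20.02
eef_pos: [0.6063, -0.0268, 0.029]
tcp_rot: [-89.6, 90.0, 175.8]
force: [-0.1, 4.4, 0.3]
opening: 0.001
```

Emit:
drive_tool(linear=[[0,0,0.35],[0,0,0.7],[0,0,1]], delta_rot=[[0,0,0],[0,0,0],[0,0,0]], grip=[0,0,0])

```text
clock: 20.4
eef_pos: [0.6063, -0.0278, 0.029]
tcp_rot: [-88.0, 90.0, 177.4]
force: [0.5, 4.6, 0.4]
opening: 0.002
```

Emit:
drive_tool(linear=[[0,0,0.35],[0,0,0.7],[0,0,1]], delta_rot=[[0,0,0],[0,0,0],[0,0,0]], grip=[0,0,0])

```text
clock: 20.78
eef_pos: [0.6062, -0.0288, 0.029]
tcp_rot: [-108.5, 90.0, 157.0]
force: [-0.0, 4.3, -0.9]
opening: -0.002
```

Emit:
drive_tool(linear=[[0,0,0.35],[0,0,0.7],[0,0,1]], delta_rot=[[0,0,0],[0,0,0],[0,0,0]], grip=[0,0,0])

```text
clock: 21.15
eef_pos: [0.6061, -0.0298, 0.029]
tcp_rot: [-83.1, 90.0, -177.6]
force: [-0.5, 4.8, -0.5]
opening: -0.001
```

Emit:
drive_tool(linear=[[0,0,0.35],[0,0,0.7],[0,0,1]], delta_rot=[[0,0,0],[0,0,0],[0,0,0]], grip=[0,0,0])

```text
clock: 21.52
eef_pos: [0.6061, -0.0304, 0.029]
tcp_rot: [-175.2, 90.0, 90.2]
force: [-0.4, 7.1, -0.7]
opening: -0.0
```

The force is up to 7.1 N and the motion is lagging, so this may be the stop. I'll use finer steps.

Emit:
drive_tool(linear=[[0,0,0.2],[0,0,0.4]], delta_rot=[[0,0,0],[0,0,0]], grip=[0,0])

```text
clock: 21.78
eef_pos: [0.6061, -0.0304, 0.029]
tcp_rot: [-178.9, 89.9, 86.5]
force: [-0.6, 7.1, -0.1]
opening: 0.001
```

Emit:
drive_tool(linear=[[0,0,0.3],[0,0,0.3]], delta_rot=[[0,0,0],[0,0,0]], grip=[0,0])

```text
clock: 22.02
eef_pos: [0.6061, -0.0304, 0.029]
tcp_rot: [-179.8, 89.9, 85.7]
force: [0.0, 8.2, -0.7]
opening: 0.004
```

Emit:
drive_tool(linear=[[0,0,0.4],[0,0,0.8],[0,0,0.8]], delta_rot=[[0,0,0],[0,0,0],[0,0,0]], grip=[0,0,0])

```text
clock: 22.4
eef_pos: [0.6061, -0.0304, 0.029]
tcp_rot: [179.4, 89.8, 84.8]
force: [0.5, 10.3, -0.3]
opening: -0.005
```

Emit:
drive_tool(linear=[[0,0,0.4],[0,0,0.8],[0,0,0.8]], delta_rot=[[0,0,0],[0,0,0],[0,0,0]], grip=[0,0,0])

```text
clock: 22.78
eef_pos: [0.6061, -0.0304, 0.029]
tcp_rot: [178.4, 89.8, 83.8]
force: [0.8, 13.4, -0.6]
opening: 0.001
```

The TCP is not moving and the force is 13.4 N, about 8.5 N beyond sliding. I'm holding it there.

Emit:
drive_tool(linear=[[0,0,0],[0,0,0],[0,0,0],[0,0,0],[0,0,0]], delta_rot=[[0,0,0],[0,0,0],[0,0,0],[0,0,0],[0,0,0]], grip=[0,0,0,0,0])

```text
clock: 23.4
eef_pos: [0.6061, -0.0304, 0.029]
tcp_rot: [179.0, 89.8, 84.4]
force: [0.2, 12.7, -0.0]
opening: 0.001
```

Emit:
drive_tool(linear=[[0,0,0],[0,0,0]], delta_rot=[[0,0,0],[0,0,0]], grip=[0,0])

```text
clock: 23.65
eef_pos: [0.6061, -0.0304, 0.0291]
tcp_rot: [178.6, 89.8, 84.1]
force: [1.0, 13.5, -0.2]
opening: 0.002
```

Total slide is about 45 mm, which puts the pin centre at x≈+15, inside the home band. I'm backing off straight and then rising.

Emit:
drive_tool(linear=[[0,0,-1.5],[0,0,-4],[0,0,-12],[0,0,-25],[0,0,-35]], delta_rot=[[0,0,0],[0,0,0],[0,0,0],[0,0,0],[0,0,0]], grip=[0,0,0,0,0])

```text
clock: 24.28
eef_pos: [0.6088, 0.0025, 0.0291]
tcp_rot: [56.1, 90.0, -38.4]
force: [0.4, -0.8, 0.1]
opening: 0.001
```

Emit:
drive_tool(linear=[[-20,0,-10],[-60,0,-20],[-110,0,-30],[-150,0,-30],[-170,0,-30]], delta_rot=[[0,0,0],[0,0,0],[0,0,0],[0,0,0],[0,0,0]], grip=[0,0,0,0,0])

```text
clock: 24.9
eef_pos: [0.6123, 0.0325, 0.2021]
tcp_rot: [90.6, 89.7, -3.9]
force: [-0.0, 0.1, -1.0]
opening: -0.001
```

```bash
python3 go.py 0.6078 -0.018 0.029 -4.5;  python3 look.py 9; python3 - <<'E'
from h import *
import pickle
for n in("scene","side","wrist"):
    m,p,d=pickle.load(open(f"pics/{n}9.pkl","rb"));P=cloud(m,d)
    k=((P[...,2]>.030)&(P[...,2]<.054)&(d>0)&(P[...,0]>.55)&(P[...,0]<.66)&(P[...,1]<.03)&(P[...,1]>-.155)).astype(np.uint8)
    k=cv2.morphologyEx(k,cv2.MORPH_OPEN,np.ones((3,3)));q=P[k>0]
    if len(q): print(n,len(q),'zmax',np.percentile(q[:,2],98).round(4),'y',np.percentile(q[:,1],[99,99.5]).round(4))
E
```

```text
t 24.9 pos [0.6123 0.0325 0.2021] yawY -4.47 open -0.001 F [-0.05  0.09 -1.04] j [-0.9 21.7 84.2 -0.  73.8  3.6]
linear [173.1  -1.4  50.7] rot [ 0.0006 -0.     -0.0047]
scene 603 zmax 0.0494 y [-0.0388 -0.0386]
side 454 zmax 0.0504 y [-0.0395 -0.0391]
wrist 215 zmax 0.0486 y [-0.1306 -0.1305]
```

View pics/scene9.png

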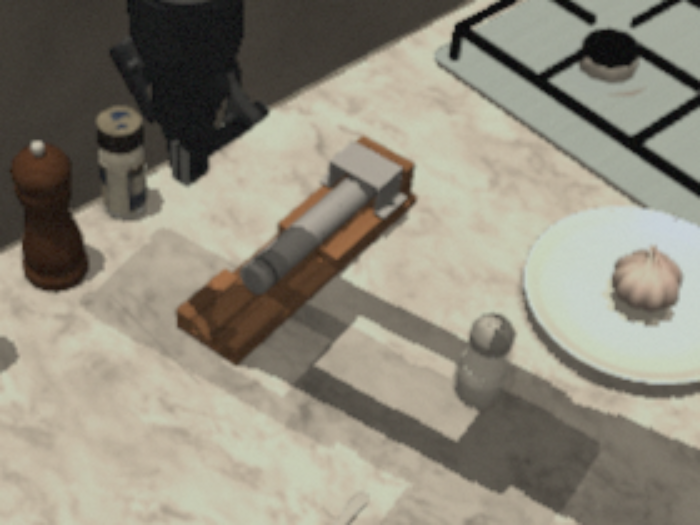

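View pics/side9.png

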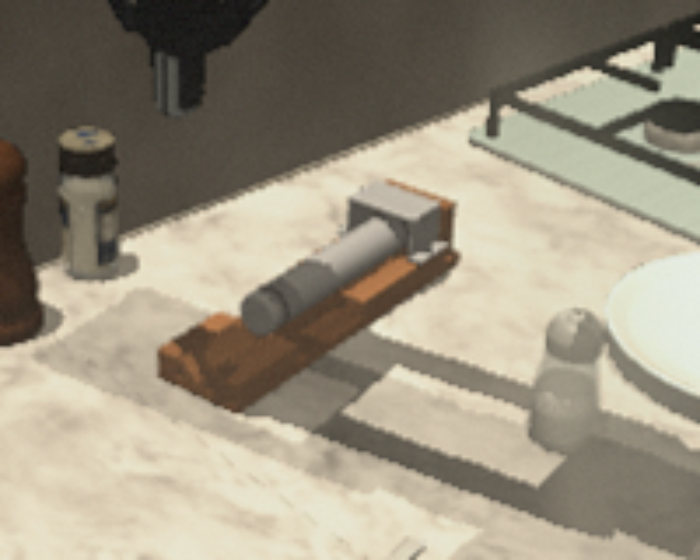

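The pin sits under the strap with its rear end at y≈−0.039, so its centre is at x≈+15 to +17. The bystanders look undisturbed and the arm is clear, so I'm handing it in.

```bash
python3 -c "
from rig import *
print(finish_job())"
```

```text
the job is handed in; nothing more can be done
None
```

The rolling pin is home in its rest: laid in the open groove, pushed under the strap onto the stop, pressed lightly, and left alone. The job was handed in at about 25 s of the 61 s allowed; no verdict was reported.

- **Slide:** I laid the pin short of the strap, let go, and pushed its rear end with shut fingers. It slid about 45 mm at a steady 5 N.
- **Stop:** The tool stopped moving at y = −0.0304. I built up to about 13 N total, roughly 8.5 N beyond the sliding force, and held it for about 0.9 s. The highest force read was 13.5 N.
- **Final checks:** After backing off and rising to z = 0.20 m, the scene and side views put the pin's rear end at y ≈ −0.039. That places its centre at x ≈ +15 to +17 mm of the rest, inside the +11 to +23 band.
- **Other objects:** In the final pictures the mill, one jar and the salt shaker stood where they were. Those pictures don't show the other jar or most of the spoon, and I didn't re-measure any of the bystanders.
- **Disagreements:** The first estimate of the groove's centre line and a later closer view differed by about 2 mm sideways; I used the later one. The wrist view gave no usable reading of the pin's rear end at the end.

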